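# Clamp the ticket pad in the padding press

### The arm

A 6-joint arm with a two-finger parallel gripper is mounted at the origin on a cart in front of the work surface, level with it; the furniture and walls round the work are solid. World frame = base frame: x ahead of the robot, y to its left, z up, the work surface at z = 0. Lengths are in m, angles in rad, forces in N, time in s.
With the tool pointing down it reaches from about 0.35 to 0.975 m from the base axis. Payload 4.9 kg.
Tool frame: the origin (TCP) lies at the very end of the fingers, on their centre line; the grasp point (between the pads) lies 19 mm behind it; x points along the fingers, y is the direction in which the jaws open and shut, and the axes are right-handed (so a half turn about x gives the same grasp; the last joint's range is limited). The gripper opens to 85 mm and grips with 20 to 120 N. Pads are 22 mm wide; open, the fingers measure 114 mm over their backs; the gripper's body (76 mm by 85 mm) begins 54 mm behind the grasp point. The pads swing forward as they close: fully open they stand 13 mm farther back than shut.
Start: joints at [-1.257, 0.053, 1.613, -0, 1.476, -0.119], TCP at [0.262, -0.567, 0.231] pointing down, gripper open.
Joint ranges: [-3.01, 3.01], [-1.01, 2.22], [0.06, 2.58], [-1.02, 4.17], [0.09, 2.62], [-3.14, 3.14]. Speed limits (rad/s): [2.57, 2.57, 3.14, 3.14, 3.14, 3.14].

### API

Orientations are given as a rotation vector (axis times angle).
In Python, from station import ctrl gives the robot as it stands. The module is installed in compiled form; this text tells all that it offers.
- The arm moves only by the shell command python3 -m handwheel 'ROWS' [FORCE]. ROWS is JSON, one flat list of numbers, 7 for each row, row after row: the opening, from 0 (shut) to 1 (fully open), then the shift along the tool's x, y, z in m, then the turn, a rotation vector about the tool's x, y, z in degrees. A call has 1 to 12 rows; each row is the pose to reach, as a shift and turn from the pose commanded when the call began, along the tool's axes at that moment; what a row does not reach only later rows make up. A row lasts 1/12 s, in which the tool goes at most 41.7 mm and 7.16 degrees, less where a joint would pass 70% of its speed; a pose out of reach is approached as far as the arm can. A call with a gripper value outside its range is refused whole. The fingers move at their own pace and stop on an object; FORCE is the grip in N (left out, the last holds). Time passes only in rows, so rows that repeat a pose let the fingers close. It gives the time, the measured TCP pose, the force and the opening at its end, in the units of the state.
- ctrl.get_obs(): the state, without advancing time (a new reading comes with each control period).
- ctrl.get_image(name): name is "scene" or "top" or "wrist"; returns (picture, depth): 400x640x3 uint8, blue, green, red; 400x640 float32, m along the optical axis (not along the pixel's ray), 0 where there is no reading.
- ctrl.camera_params(name): a dict with "fov_y" (degrees; the focal length in pixels is half the picture's height over the tangent of half this angle, whatever the lens; pixels are square), "cx", "cy" (the principal point, pixels), "R" (3x3) and "t" (3): a world point X has camera coordinates R X + t; the wrist camera has in their place "hand_eye" (4x4, takes a point from camera to tool coordinates, whose origin is the TCP and whose axes are the tool frame's). Camera axes: x right, y down, z forward; pixel columns grow to the right and rows downward; lengths in m; the calibration is good to about 2 mm. A picture is of the moment at which its call begins: read the wrist's pose just before it. camera_params takes no time and is no camera call.
- ctrl.finish_job(): hands the job in, once; it reports no verdict.
The state is a dict: "t": time; "q": joint angles; "dq": joint speeds; "effort": joint torques, N m; "tool_pos": TCP position; "tool_rot": TCP orientation; "contact_force": force on the tool from outside, world axes, zero at the start; "wrist_torque": the same for the moment, N m; "opening": finger opening in m.
Only numpy, scipy, OpenCV 4.12 (cv2) and the standard library are available. Lean on these libraries where they do the work, as an engineer would, in place of code of your own. Each camera call takes 0.05 s, during which the arm holds its last target.

### The job

The ticket pad in the small screw press has a freshly glued edge and must dry under pressure. Fit the loose crank fully home on the square end of the press spindle, feeling gently for the square instead of ramming it, and wind it clockwise until the platen bites on the pad and about half a turn more, so that the pad is held firmly but not crushed. Then let go and leave the crank on the spindle and the other things on the bench where they are.

Things in the scene. Friction and masses are not known exactly. Their poses are not given: they have to be found in the camera images.
- press: Fixed bench screw press (padding press), open to the front: grey bed 130 mm deep (x) by 170 mm wide (y) with its top plate 20 mm above the worktop, two 16 mm columns at y = -68 and +68, grey crosshead 38 x 168 mm with its top 124 mm above the worktop (nuts on it reach 137 mm). Origin: on the worktop under the spindle's axis; x points to the back of the press, z up.
- press_bridge: Grey guide bridge 34 x 156 x 10 mm under the crosshead, carried by the upright spindle; goes straight up and down, does not turn. Origin: its underside on the spindle's axis, z up. Right-hand thread: the crank wound clockwise seen from above lowers spindle and bridge 8 mm a turn. Thread friction (0.25 N m, some 4 N at the crank's grip) holds it where it is left.
- press_platen: Steel pressing plate 88 x 108 x 10 mm hung under the bridge on rubber buffers. Origin: on its flat underside, on the spindle's axis, 18 mm below the bridge's origin while free; z up. Once it meets the pad the buffers give: 50 N for each mm the bridge is wound further, so some 220 N half a turn after it bites (the crank's grip then goes about 4 N harder), at most 8 mm.
- spindle_end (a point): Top of the spindle's square end, on its axis, 111 mm above the bridge's origin; sinks with the bridge. The square is 14 x 14 mm, its top 2 mm stepped in to 11.5 mm, and ends 22 mm lower on a round shoulder 27 mm across. Axes are the press's: which way the square faces is not measured, it must be felt for (or seen).
- crank: The loose crank, about 0.3 kg, standing on its hub on the worktop. Origin: centre of the hub's flat underside, where its square socket opens; z up through the hub, x along the arm to the grip. Hub 32 x 32 x 24 mm; socket 16 x 16 mm (2 mm wider than the square end, sides parallel to the hub's), 24 mm deep. Fully home the underside rests on the spindle's shoulder, 22 mm below spindle_end.
- crank_cap (a point): Centre of the square steel cap on top of the hub, 48 mm above the hub's underside: 22 x 22 mm with faces square to the arm, 30 mm tall (33 to 63 mm above the underside). Take the crank here to fit it. Below it lies the arm, 18 mm wide, 24 to 33 mm above the underside. Axes as crank.
- crank_grip (a point): Centre of the black upright grip at the end of the arm, 60 mm from the hub's axis and 61 mm above the hub's underside: 23 mm across, 52 mm tall (35 to 87 mm above the underside). It is a sleeve that spins freely on its pin, so it can be held while the crank goes round. Axes as crank.
- pad: White ticket pad 60 x 85 x 18 mm lying on the bed under the platen, its length along the press's y. Origin: centre of its underside. Its top is 38 mm above the worktop, at the start 16 to 24 mm below the platen.
- pad_done: Another ticket pad 60 x 85 x 18 mm on the worktop, already finished; a bystander. Origin: centre of its underside.
- stapler: Red and black desk stapler 120 x 32 x 44 mm; a bystander. Origin: centre of its underside, x along it.
- marker_red: Red and white felt marker 126 mm long, 18 mm thick, lying; a bystander. Origin: centre of its underside, x along it.
Mind the look-alikes: they are no part of the job. Leave any orange look-alike of the pad alone.

How it is judged:
On the way, in this order (a step that is already met when the one before it is completed fails the run):
1. the crank sits fully home on the square end of the spindle (horizontal distance between crank and spindle_end below 0.004 m and z of crank in the frame of press_bridge below 0.093 m and angle between crank's own z axis and vertical below 0.14 rad), for 0.2 s.
2. the platen presses on the pad (contact force between press_platen and pad above 80 N), for 0.2 s.
At the end, for the whole second after the job is handed in: The platen holds the pad with 80 to 340 N, the pad has not shifted by more than 12 mm, and the crank is left at rest on the spindle, fully home (within 4 mm of the shoulder, tilted less than 8 degrees) (all of step 1 and contact force between press_platen and pad between 80 and 340 N and distance of pad from where it was at the start of the episode below 0.012 m and linear speed of crank below 0.02 m/s); the robot touches nothing.
It fails at once if the pad is crushed (over 340 N) (contact force between press_platen and pad above 340 N).
It fails at once if the crank is rammed on the spindle (over 50 N before it is home) (contact force between crank and press_bridge above 50 N and z of crank in the frame of press_bridge above 0.097 m).
It fails at once if the finished pad is pushed more than 2 cm (distance of pad_done from where it was at the start of the episode above 0.02 m).
It fails at once if the stapler is pushed more than 2 cm (distance of stapler from where it was at the start of the episode above 0.02 m).
It fails at once if the marker is pushed more than 2 cm (distance of marker_red from where it was at the start of the episode above 0.02 m).
It also fails if it takes over 72 s, if anything falls off the work surface, if the arm or the gripper's body presses on something with over 40 N, if the wrist force passes 120 N, or if a joint passes its speed limit or range.

## Working session

There is one attempt and no reset: what is moved stays moved. The work goes in short steps, Python scripts to look and compute and a shell command to move; the robot and the scene stay as the last step left them, time stands still between calls to the robot, and variables do not carry over. Pictures are saved under pics/ and viewed, and the job is handed in when it is done.

```bash
ls; mkdir -p pics
python3 - <<'E'
from station import ctrl
import cv2,json
o=ctrl.get_obs();print(o)
for n in("scene","top"):
    im,d=ctrl.get_image(n);cv2.imwrite(f"pics/{n}0.png",im)
    import numpy as np;np.save(f"pics/{n}0.npy",d)
    print(n,ctrl.camera_params(n))
print(ctrl.camera_params("wrist"))
E
```

```text
pics
{'t': 0.0, 'q': array([-1.25697242e+00,  5.33610470e-02,  1.61430402e+00,  1.06985810e-05,
        1.47597263e+00, -1.19013246e-01]), 'dq': array([-0.0002821 ,  0.00019723, -0.00102592,  0.00140688,  0.00146949,
        0.00119655]), 'effort': array([-6.23212018e-04, -3.93681121e+01, -3.70177746e+01, -9.25045470e-05,
        7.14503549e-03, -1.14502635e-05]), 'tool_pos': array([ 0.261958  , -0.56677075,  0.23005442]), 'tool_rot': array([ 1.98266972,  0.43802166, -1.98305198]), 'contact_force': array([-0.79202226,  0.84447474, -0.09367002]), 'wrist_torque': array([-0.03525399, -0.00220817,  0.01799144]), 'opening': 0.08532396050893172}
scene {'fov_y': 44.08729898299397, 'cx': 319.1040653216591, 'cy': 212.47202907210922, 'R': array([[-0.5500746 , -0.8350571 , -0.00987778],
       [-0.34908964,  0.24066764, -0.9056575 ],
       [ 0.75865299, -0.49473096, -0.42389494]]), 't': array([0.27354848, 0.35109356, 0.9221037 ])}
top {'fov_y': 48.02681530492757, 'cx': 330.4228896422275, 'cy': 190.20421773654755, 'R': array([[-0.00510502, -0.99989552, -0.01352325],
       [-0.98174194,  0.00758292, -0.19006646],
       [ 0.19014914,  0.01230605, -0.98167809]]), 't': array([-0.08172119,  0.61969072,  1.21079967])}
{'fov_y': 69.88687741885495, 'cx': 318.28544351871824, 'cy': 202.5011252652795, 'hand_eye': array([[-4.15854017e-04, -2.78005694e-01,  9.60579336e-01,
        -1.43069004e-01],
       [ 9.99999540e-01,  7.14924310e-04,  6.39829352e-04,
         2.48644462e-04],
       [-8.64617722e-04,  9.60579160e-01,  2.78005269e-01,
        -7.02885445e-02],
       [ 0.00000000e+00,  0.00000000e+00,  0.00000000e+00,
         1.00000000e+00]])}
```

View pics/scene0.png

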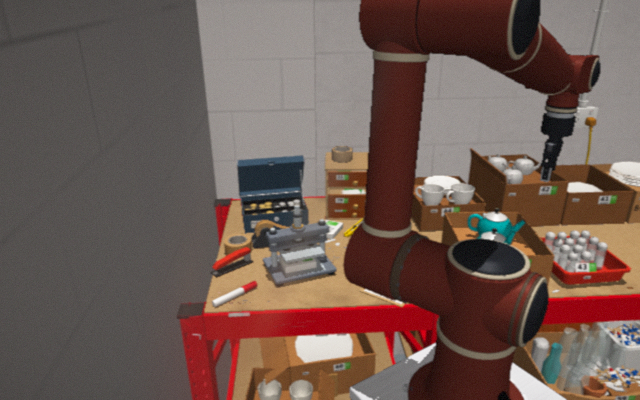

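View pics/top0.png

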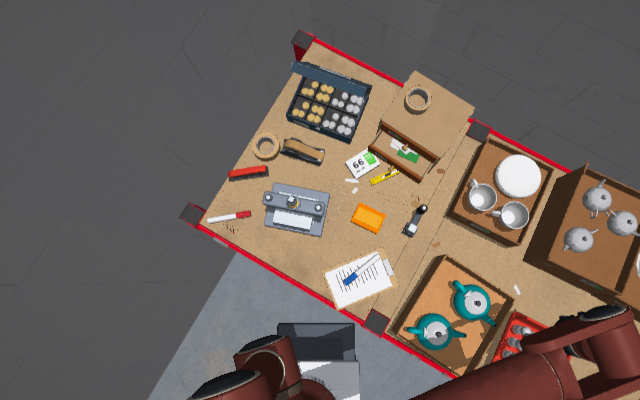

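The top view shows the press at about (297,208), with a grey and black object near (416,221) that is probably the crank. A white pad is at (362,163), the orange look-alike at (368,218), the stapler at (248,173) and the marker at (230,216). I'll enlarge these.

```bash
python3 - <<'E'
import cv2,numpy as np
a=cv2.imread("pics/top0.png")
def c(x,y,w,h,s,n):cv2.imwrite(n,cv2.resize(a[y:y+h,x:x+w],None,fx=s,fy=s,interpolation=cv2.INTER_CUBIC))
c(385,190,60,60,9,"pics/c1.png"); c(250,165,100,75,8,"pics/c2.png")
E
cat > h.py <<'E'
import numpy as np
from station import ctrl
from scipy.spatial.transform import Rotation as Rn
def K(p): 
    return 200/np.tan(np.radians(p["fov_y"]/2))
def world(n,u,v,d):
    p=ctrl.camera_params(n);f=K(p)
    c=np.array([(u-p["cx"])/f*d,(v-p["cy"])/f*d,d])
    return np.array(p["R"]).T@(c-np.array(p["t"]))
def ray_z(n,u,v,z):
    p=ctrl.camera_params(n);f=K(p);R=np.array(p["R"]);t=np.array(p["t"])
    o=-R.T@t; r=R.T@np.array([(u-p["cx"])/f,(v-p["cy"])/f,1]);return o+r*(z-o[2])/r[2]
def cloud(n,d):
    p=ctrl.camera_params(n);f=K(p)
    v,u=np.mgrid[:400,:640];c=np.stack([(u-p["cx"])/f*d,(v-p["cy"])/f*d,d],-1)
    return (c-np.array(p["t"]))@np.array(p["R"])
def wcloud(d,pos,rot):
    p=ctrl.camera_params("wrist");f=K(p);H=np.array(p["hand_eye"])
    v,u=np.mgrid[:400,:640];c=np.stack([(u-p["cx"])/f*d,(v-p["cy"])/f*d,d],-1)
    t=c@H[:3,:3].T+H[:3,3]; return t@Rn.from_rotvec(rot).as_matrix().T+pos
E
python3 - <<'E'
from h import *
d=np.load("pics/top0.npy");P=cloud("top",d)
for u,v in [(416,221),(421,209),(411,232),(293,203),(297,208),(368,218),(362,163),(248,173),(230,216)]: print(u,v,d[v,u],P[v,u].round(3))
E
```

```text
416 221 1.2788137 [ 0.534 -0.329  0.03 ]
421 209 1.2248507 [ 0.559 -0.333  0.09 ]
411 232 1.2475263 [ 0.5   -0.309  0.056]
293 203 1.156642 [0.566 0.01  0.165]
297 208 1.1971034 [0.559 0.003 0.122]
368 218 1.2932976 [ 0.544 -0.193  0.019]
362 163 1.3265313 [ 0.708 -0.179  0.017]
248 173 1.2983874 [0.675 0.153 0.043]
230 216 1.2953821 [0.552 0.205 0.023]
```

View pics/c1.png

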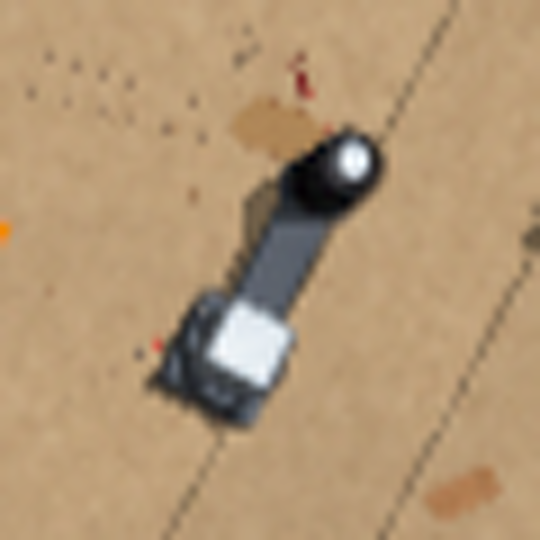

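View pics/c2.png

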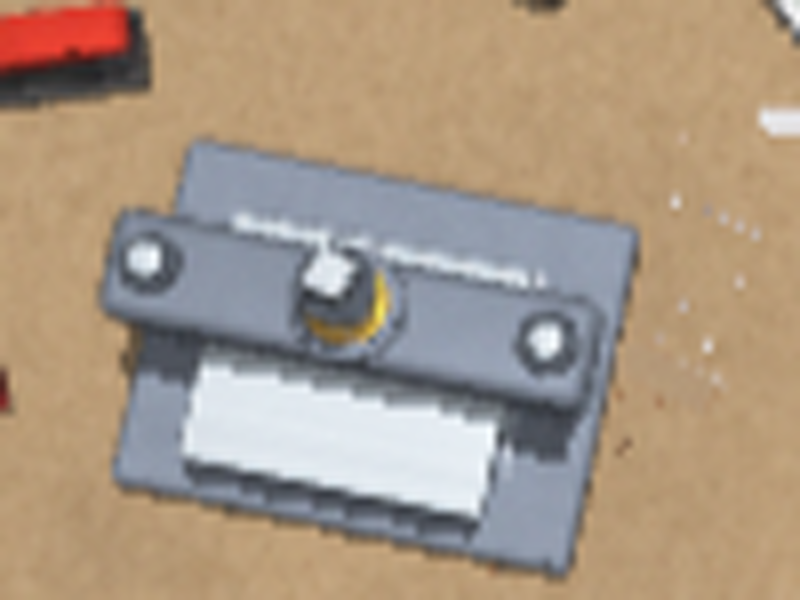

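The enlarged crop confirms the crank: hub with bright square cap at about (413,228), arm, and black grip with bright pin at (424,208). The orange pad and the white pad are not part of the job. Next I'll work out the yaws and positions, and the move to a wrist view over the spindle.

Run:
```python
from h import *
o=ctrl.get_obs();R=Rn.from_rotvec(o["tool_rot"]).as_matrix();print(R.round(3))
cap=ray_z("top",412.8,228.3,.063);g=ray_z("top",424.4,207.6,.09);print("cap",cap,"grip",g,np.degrees(np.arctan2(*(g-cap)[1::-1])),np.hypot(*(g-cap)[:2]))
d=np.load("pics/top0.npy");P=cloud("top",d)
print("spindle depth z",P[196:202,288:295,2].round(3))
sp=ray_z("top",291,198.8,.187);print("sp",sp)
a=ray_z("top",250+146/8,165+258/8,.137);b=ray_z("top",250+546/8,165+340/8,.137);v=a-b;print("nuts",a,b,(a+b)/2,np.degrees(np.arctan2(v[1],v[0]))-90,np.linalg.norm(v))
print("to spindle in tool axes",R.T@(np.array([sp[0],sp[1],.31])-o["tool_pos"]))
print("to cap", R.T@(np.array([cap[0],cap[1],.25])-o["tool_pos"]))
```

```text
[[-0.001  0.419 -0.908]
 [ 0.002 -0.908 -0.419]
 [-1.    -0.002 -0.   ]]
cap [ 0.50924958 -0.31309901  0.063     ] grip [ 0.56278592 -0.34233863  0.09      ] -28.641781326203738 0.06100077679789415
spindle depth z [[0.125 0.168 0.188 0.183 0.162 0.168 0.167]
 [0.169 0.187 0.188 0.191 0.188 0.164 0.165]
 [0.172 0.191 0.188 0.188 0.188 0.191 0.188]
 [0.189 0.191 0.19  0.189 0.191 0.191 0.185]
 [0.187 0.187 0.189 0.189 0.193 0.185 0.178]
 [0.173 0.19  0.191 0.186 0.189 0.184 0.17 ]]
sp [0.57294704 0.01261434 0.187     ]
nuts [0.58629094 0.07807519 0.137     ] [ 0.55789688 -0.0543844   0.137     ] [0.57209391 0.0118454  0.137     ] -12.098834948276235 0.135468690258585
to spindle in tool axes [-0.07897089 -0.39573028 -0.52536402]
to cap [-0.01952116 -0.12665691 -0.33091145]
```

```bash
python3 -m handwheel '[1,-0.08,0,0,0,0,0, 1,-0.08,0,0,0,0,0, 1,-0.08,-0.395,-0.525,0,0,0, 1,-0.08,-0.395,-0.525,0,0,0, 1,-0.08,-0.395,-0.525,0,0,0, 1,-0.08,-0.395,-0.525,0,0,0, 1,-0.08,-0.395,-0.525,0,0,0, 1,-0.08,-0.395,-0.525,0,0,0, 1,-0.08,-0.395,-0.525,0,0,0, 1,-0.08,-0.395,-0.525,0,0,0, 1,-0.08,-0.395,-0.525,0,0,0, 1,-0.08,-0.395,-0.525,0,0,0]'
python3 - <<'E'
from h import *
o=ctrl.get_obs();R=Rn.from_rotvec(o["tool_rot"]).as_matrix()
print(R.T@(np.array([.573,.0126,.31])-o["tool_pos"]))
E
```

```text
t: 1.1
tool_pos: [0.4596, -0.1982, 0.3109]
tool_rot: [1.982, 0.436, -1.982]
contact_force: [0.8, -0.8, -0.1]
opening: 0.0854
[ 0.00092758 -0.14387517 -0.19130361]
```

```bash
python3 -m handwheel '[1,0,-0.135,-0.18,0,0,0, 1,0,-0.135,-0.18,0,0,0, 1,0,-0.135,-0.18,0,0,0, 1,0,-0.135,-0.18,0,0,0, 1,0,-0.135,-0.18,0,0,0, 1,0,-0.135,-0.18,0,0,0,1,0,-0.135,-0.18,0,0,0,1,0,-0.135,-0.18,0,0,0]'
python3 - <<'E'
from h import *
import cv2
o=ctrl.get_obs();im,d=ctrl.get_image("wrist");print(o["tool_pos"],o["tool_rot"],o["dq"].round(3))
cv2.imwrite("pics/w1.png",im);np.savez("pics/w1.npz",d=d,p=o["tool_pos"],r=o["tool_rot"])
E
```

```text
t: 1.77
tool_pos: [0.566, -0.0015, 0.3105]
tool_rot: [1.979, 0.438, -1.983]
contact_force: [0.1, -0.2, 0.4]
opening: 0.0851
[ 0.56595053 -0.00153179  0.31050138] [ 1.97918203  0.43763276 -1.98263527] [-0.037 -0.017  0.009 -0.004  0.001 -0.002]
```

View pics/w1.png

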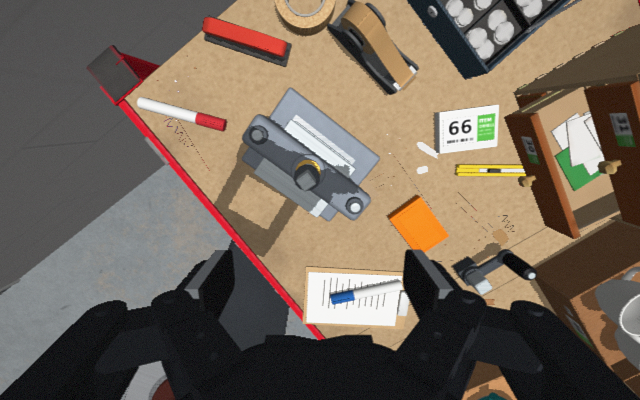

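The wrist view shows the spindle with its dark square at about (307,177), the crosshead nuts at (257,134) and (354,206), and the crank at (490,270). I'll zoom in on the square.

Run:
```python
import cv2,numpy as np
a=cv2.imread("pics/w1.png")
b=cv2.resize(a[147:207,277:337],None,fx=10,fy=10,interpolation=cv2.INTER_CUBIC)
b=np.clip(b.astype(float)*2,0,255).astype('uint8')
cv2.imwrite("pics/w1c.png",b)
from h import *
z=np.load("pics/w1.npz");W=wcloud(z["d"],z["p"],z["r"])
m=(W[...,2]>.179)&(W[...,2]<.2)&(np.hypot(W[...,0]-.573,W[...,1]-.012)<.03)
v,u=np.nonzero(m);print(len(u),W[m].mean(0),np.median(W[m][:,2]),u.mean(),v.mean())
for r in range(164,190):print(r,(W[r,294:322,2]*1000).round().astype(int))
```

```text
237 [0.57446631 0.01511561 0.1884772 ] 0.18914778560938394 305.70042194092827 180.73417721518987
164 [131 133 131 132 134 134 134 135 135 133 164 165 163 163 138 138 139 135
 135 134 133 135 134 134 132 133 131 131]
165 [132 133 130 134 135 134 135 134 163 168 168 168 167 168 166 168 167 168
 453 133 135 133 134 134 133 132 130 132]
166 [131 131 131 133 133 165 165 168 168 169 168 169 168 168 169 169 168 169
 167 164 135 135 135 134 134 133 130 131]
167 [132 132 134 133 164 167 168 168 168 168 168 168 168 169 169 169 168 170
 168 167 167 136 134 135 134 134 130 132]
168 [132 131 134 134 168 167 168 169 169 168 168 168 169 168 168 168 168 169
 169 168 168 168 164 134 133 133 453 131]
169 [131 133 134 167 166 169 167 169 169 168 168 168 168 170 169 169 167 167
 169 167 169 169 167 135 134 134 131 130]
170 [131 132 167 168 167 169 169 168 168 168 168 168 173 176 174 168 169 168
 169 169 169 167 168 167 134 134 131 131]
171 [130 168 168 169 167 167 167 167 168 168 170 175 179 183 181 174 168 167
 167 167 168 169 169 167 133 134 133 132]
172 [131 169 168 169 168 167 168 167 168 173 176 18
[... 1390 characters left out ...]
169 166 168 188 190 189 188 190 191 190 190 191 190 190 190 191
 191 190 190 169 168 168 130 124 124 124]
185 [ 72  73  72 168 168 168 189 190 188 190 191 189 190 191 191 190 191 190
 188 187 167 168 168 131 125 125 123 123]
186 [ 71  72  71  70 167 167 187 189 190 190 189 190 189 190 189 190 189 188
 168 167 167 167 168 125 125 125 124 124]
187 [ 73  71  71  71  72 169 168 190 189 189 190 191 189 191 190 187 188 169
 168 168 168 124 125 124 124 125 126 124]
188 [ 71  70  70  70  70 166 169 169 187 189 190 188 190 190 188 168 168 168
 167 168 125 124 124 126 124 125 125 124]
189 [ 71  71  70  71  71  70  72  70 169 188 453 191 190 187 168 170 170 168
 168 124 123 125 125 125 125 125 124 124]
```

View pics/w1c.png

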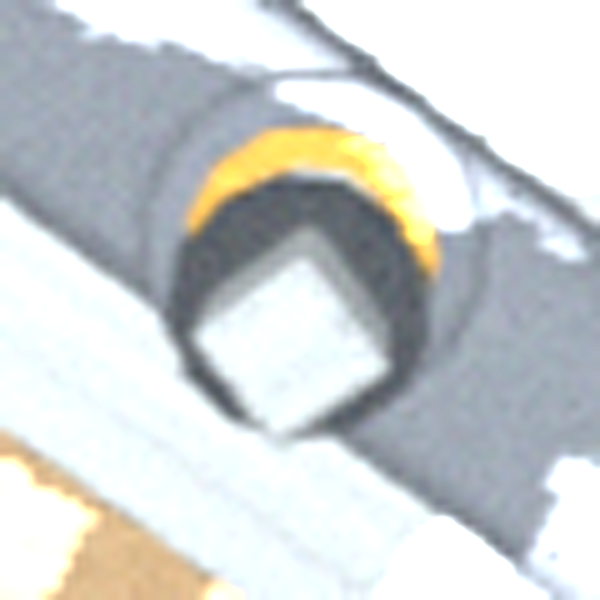

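Run:
```python
import cv2
from h import *
z=np.load("pics/w1.npz");W=wcloud(z["d"],z["p"],z["r"])
near=np.hypot(W[...,0]-.573,W[...,1]-.0135)<.02
for lo in(.1865,.188,.189):
    m=(W[...,2]>lo)&near&(W[...,2]<.195)
    r=cv2.minAreaRect((W[m][:,:2]*1000).astype(np.float32));print(lo,m.sum(),r)
m=(W[...,2]>.165)&near&(W[...,2]<.1715)
c,rad=cv2.minEnclosingCircle((W[m][:,:2]*1000).astype(np.float32));print("shoulder",c,rad,W[m][:,2].mean())
# image-corner-based
o=np.array([277,147])
p=ctrl.camera_params("wrist");f=K(p);H=p["hand_eye"];R=Rn.from_rotvec(z["r"]).as_matrix()
def ray(u,v,zz):
    c=R@(H[:3,:3]@np.array([(u-p["cx"])/f,(v-p["cy"])/f,1]));o=R@H[:3,3]+z["p"];return o+c*(zz-o[2])/c[2]
C=[ray(277+(x-4.5)/10,147+(y-4.5)/10,.190) for x,y in[(307,250),(388,360),(280,437),(196,330)]]
for i in range(4):
    e=C[(i+1)%4]-C[i];print("edge",np.hypot(*e[:2])*1e3,np.degrees(np.arctan2(e[1],e[0]))%90)
print("ctr",np.mean(C,0))
n=[ray(257,134,.137),ray(354,206,.137)];print(np.mean(n,0),np.degrees(np.arctan2(*(n[0]-n[1])[1::-1]))-90)
# crank in wrist
m=(W[...,2]>.058)&(W[...,2]<.068)&(np.hypot(W[...,0]-.509,W[...,1]+.313)<.025);print("cap",m.sum(),cv2.minAreaRect((W[m][:,:2]*1000).astype(np.float32)),W[m][:,2].mean())
m=(W[...,2]>.080)&(W[...,2]<.1)&(np.hypot(W[...,0]-.563,W[...,1]+.343)<.03);print("grip",m.sum(),W[m].mean(0))
print(R.round(3))
```

```text
0.1865 207 ((573.4992065429688, 14.923614501953125), (13.97319221496582, 13.986690521240234), 61.32896423339844)
0.188 167 ((573.6643676757812, 14.935347557067871), (12.935811042785645, 12.94481086730957), 59.34964370727539)
0.189 127 ((573.0798950195312, 14.918054580688477), (11.976433753967285, 11.722391128540039), 59.92351150512695)
shoulder (573.4100952148438, 15.215323448181152) 13.588031768798828 0.16801412016877854
edge 12.850442254454606 60.65856634080605
edge 12.664926167498086 60.952566432866575
edge 12.887473908508078 61.82159946845628
edge 12.926377419390198 60.794245236354485
ctr [0.57458632 0.01497536 0.19      ]
[0.57419147 0.01552189 0.137     ] -12.105835172195668
cap 195 ((512.1302490234375, -309.99920654296875), (22.835540771484375, 22.106287002563477), 60.93043518066406) 0.06289560328676096
grip 184 [ 0.56514947 -0.3357027   0.08575559]
[[-0.002  0.421 -0.907]
 [-0.    -0.907 -0.421]
 [-1.    -0.     0.002]]
```

Spindle: (0.5734, 0.0150), top z 0.190, square yaw about -29° (mod 90). The crank cap is at about (0.512,-0.310) with the arm at about -29°, so the jaw needs yaw -119°. I'll move above the crank with a +54° turn.

Run:
```python
from h import *
o=ctrl.get_obs();R=Rn.from_rotvec(o["tool_rot"]).as_matrix();print(o["q"].round(3))
print(R.T@(np.array([.511,-.311,.20])-o["tool_pos"]))
```

```text
[-1.360e-01 -1.220e-01  1.653e+00 -1.000e-03  1.612e+00  1.002e+00]
[0.11088345 0.2571001  0.17905946]
```

```bash
python3 -m handwheel '[1,0.11,0.257,0.179,54,0,0, 1,0.11,0.257,0.179,54,0,0, 1,0.11,0.257,0.179,54,0,0, 1,0.11,0.257,0.179,54,0,0, 1,0.11,0.257,0.179,54,0,0, 1,0.11,0.257,0.179,54,0,0, 1,0.11,0.257,0.179,54,0,0, 1,0.11,0.257,0.179,54,0,0, 1,0.11,0.257,0.179,54,0,0, 1,0.11,0.257,0.179,54,0,0, 1,0.11,0.257,0.179,54,0,0, 1,0.11,0.257,0.179,54,0,0]'
python3 - <<'E'
from h import *
import cv2
o=ctrl.get_obs();im,d=ctrl.get_image("wrist");print(o["tool_pos"],o["tool_rot"],o["dq"].round(3),o["q"].round(2))
cv2.imwrite("pics/w2.png",im);np.savez("pics/w2.npz",d=d,p=o["tool_pos"],r=o["tool_rot"])
E
```

```text
t: 2.82
tool_pos: [0.5113, -0.3105, 0.2022]
tool_rot: [-1.937, 0.504, 1.935]
contact_force: [-0.4, 0.4, 0.6]
opening: 0.0853
[ 0.51134381 -0.31053664  0.20216218] [-1.93680613  0.50433721  1.93452662] [ 0.02  -0.004 -0.002  0.    -0.002  0.001] [-0.67  0.01  1.71  0.    1.42  1.41]
```

View pics/w2.png

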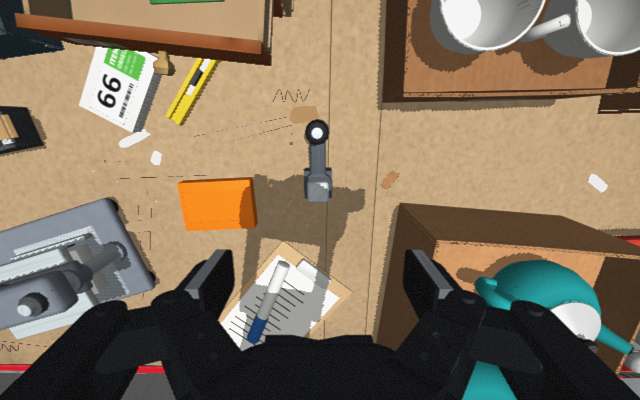

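The crank stands between the fingers in view, with the cap at about (318,187) and the grip pin at (316,131). The teapot box is to the right, from column 400 on. Next I'll measure the crank and the clearances.

Run:
```python
import cv2
from h import *
z=np.load("pics/w2.npz");W=wcloud(z["d"],z["p"],z["r"]);R=Rn.from_rotvec(z["r"]).as_matrix()
print(R.round(3),np.degrees(np.arctan2(R[1,1],R[0,1])))
m=(W[...,2]>.057)&(W[...,2]<.069)&(np.hypot(W[...,0]-.512,W[...,1]+.31)<.022);cap=W[m].mean(0);print("cap",m.sum(),cv2.minAreaRect((W[m][:,:2]*1000).astype(np.float32)),cap)
m=(W[...,2]>.080)&(W[...,2]<.1)&(np.hypot(W[...,0]-.565,W[...,1]+.336)<.025);print("grip",m.sum(),cv2.minEnclosingCircle((W[m][:,:2]*1000).astype(np.float32)),W[m].mean(0))
m=(W[...,2]>.026)&(W[...,2]<.04)&(np.hypot(W[...,0]-.538,W[...,1]+.323)<.025);print("arm",m.sum(),cv2.minAreaRect((W[m][:,:2]*1000).astype(np.float32)),W[m].mean(0))
# tool-frame extents of high stuff
T=(W-z["p"])@R
for lo in (.03,.06,.1):
    m=(W[...,2]>lo)&(abs(T[...,2])<.06)&(T[...,1]>.03)&(T[...,1]<.2)&(z["d"]>.16);print(lo,m.sum(),T[m][:,1].min() if m.any() else None, W[m][:,2].max() if m.any() else None)
print("delta tool",R.T@(np.array([cap[0],cap[1],.034])-z["p"]))
```

```text
[[ 0.001 -0.488 -0.873]
 [-0.001 -0.873  0.488]
 [-1.    -0.    -0.001]] -119.19111112799774
cap 449 ((511.14105224609375, -310.6464538574219), (20.519756317138672, 22.095623016357422), 61.20318603515625) [ 0.51190456 -0.31112744  0.06294993]
grip 446 ((563.924560546875, -339.1987609863281), 10.675542831420898) [ 0.56413075 -0.33934813  0.0863883 ]
arm 576 ((536.79541015625, -322.54364013671875), (25.826358795166016, 40.89625549316406), 65.61124420166016) [ 0.53523894 -0.32342365  0.0333082 ]
0.03 4417 0.09878508999563852 0.12126837202237768
0.06 3491 0.09878508999563852 0.12126837202237768
0.1 1467 0.09953190378299333 0.12126837202237768
delta tool [ 0.16816298  0.00024269 -0.00057976]
```

```bash
python3 -m handwheel '[1,0.12,0,0,0,0,0, 1,0.12,0,0,0,0,0, 1,0.12,0,0,0,0,0, 1,0.15,0,0,0,0,0, 1,0.17,0,0,0,0,0, 1,0.17,0,0,0,0,0, 1,0.17,0,0,0,0,0, 0.15,0.17,0,0,0,0,0, 0.15,0.17,0,0,0,0,0, 0.15,0.17,0,0,0,0,0, 0.15,0.17,0,0,0,0,0, 0.15,0.17,0,0,0,0,0]' 60; python3 -m handwheel '[0,0,0,0,0,0,0, 0,0,0,0,0,0,0, 0,0,0,0,0,0,0, 0,0,0,0,0,0,0, 0,0,0,0,0,0,0]' 60
```

```text
t: 3.87
tool_pos: [0.5122, -0.3111, 0.0328]
tool_rot: [-1.938, 0.505, 1.933]
contact_force: [0.5, 2.5, 13.8]
opening: 0.0257
t: 4.28
tool_pos: [0.5127, -0.3112, 0.0333]
tool_rot: [-1.938, 0.505, 1.933]
contact_force: [-0.2, 2.4, 6.5]
opening: 0.0208
```

```bash
python3 -m handwheel '[0,-0.02,0,0,0,0,0, 0,-0.05,0,0,0,0,0, 0,-0.09,0,0,0,0,0, 0,-0.13,0,0,0,0,0, 0,-0.17,0,0,0,0,0, 0,-0.21,0,0,0,0,0, 0,-0.25,0,0,0,0,0, 0,-0.25,0,0,0,0,0, 0,-0.25,0,0,0,0,0]'
python3 - <<'E'
from h import *
import cv2
o=ctrl.get_obs();im,d=ctrl.get_image("wrist");print(o["tool_pos"],o["tool_rot"])
cv2.imwrite("pics/w3.png",im);np.savez("pics/w3.npz",d=d,p=o["tool_pos"],r=o["tool_rot"])
E
```

```text
t: 5.03
tool_pos: [0.5123, -0.3115, 0.2847]
tool_rot: [-1.942, 0.507, 1.931]
contact_force: [-0.9, 0.2, -4.1]
opening: 0.0213
[ 0.51227318 -0.31147066  0.28471343] [-1.94169184  0.50707038  1.93092755]
```

View pics/w3.png

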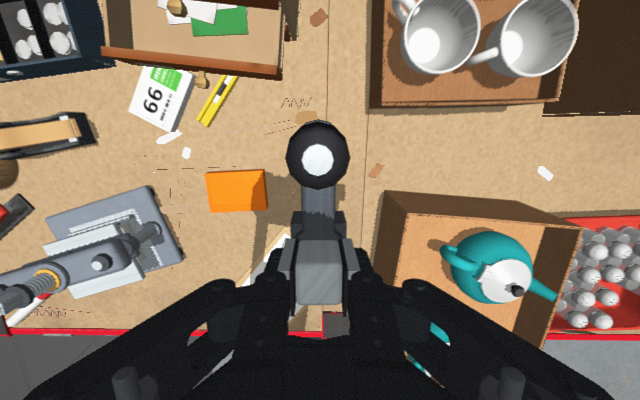

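The crank is in the gripper, with the grip at (318,158) and the cap at (318,275), and it looks straight. I'll measure its pose in the tool frame and the move to the spindle.

Run:
```python
import cv2
from h import *
z=np.load("pics/w3.npz");R=Rn.from_rotvec(z["r"]).as_matrix();W=wcloud(z["d"],z["p"],z["r"]);T=(W-z["p"])@R
print(R.round(4),np.degrees(np.arctan2(R[1,1],R[0,1])))
def rep(n,m):
    print(n,m.sum(),T[m].mean(0).round(4),np.median(T[m],0).round(4))
v,u=np.mgrid[:400,:640]
g=(np.hypot(u-318,v-158)<14);rep("pin",g)
g=(np.hypot(u-318,v-158)<29);rep("griptop",g)
g=(abs(u-318)<15)&(abs(v-275)<20);rep("captop",g)
g=(abs(u-318)<10)&(v>195)&(v<215);rep("arm",g)
g=(abs(u-318)<40)&(v>185)&(v<235)&(abs(T[...,0]-.008)<.02);
rep("arm+hub",g)
for vv in range(190,236,4):print(vv,(T[vv,270:366:6,0]*1000).round().astype(int))
for h in (.168+.029+.05,): print(R.T@(np.array([.5734,.0150,0])-z["p"]))
```

```text
[[ 0.0046 -0.488  -0.8728]
 [-0.0038 -0.8728  0.488 ]
 [-1.      0.0011 -0.0058]] -119.20895192580879
pin 609 [-0.0565  0.0003 -0.0595] [-0.0559  0.0003 -0.0595]
griptop 2617 [-0.0539  0.0003 -0.0591] [-0.0529  0.0003 -0.0593]
captop 1131 [-0.0295  0.0003 -0.0041] [-0.0298  0.0003 -0.0047]
arm 361 [-0.0008  0.0003 -0.0281] [-0.0001  0.0003 -0.028 ]
arm+hub 2059 [ 0.0031  0.0004 -0.0219] [ 0.0004  0.0003 -0.0207]
190 [285 284 284 285 283 285   0  -1   0   1   0 284 285 284 283 284]
194 [283 283 283 285 285 284  -1   0   1   0   1 284 283 283 283 284]
198 [-143  283  284  284  284  284    0    1    0    0   -1  283  285  284
  285  284]
202 [283 285 283 283 284 283  -1   0   0   1  -1 286 282 283 284 283]
206 [284 282 283 283 283 284   0   0   0  -1  -1 283 284 283 284 285]
210 [284 282 283 284 284 285  -1   0   1  -1   0 283 284 284 284 285]
214 [284 285 283 282  26  25   0  -2   0   0   0  24  25 284 285 284]
218 [285 285 285 285  18  18   0   0   0  -1  -1  18  18 282 284 285]
222 [284 283 285 281  11  10   0   0   1   1   0  12  10 283 284 284]
226 [285 284 284 279   9  10   0   0   0   0   1   8   9 283 283 284]
230 [285 283 281 281   8   8   1   1   0  -1   1   6   9 284 284 284]
234 [283 284 281 280   9   1   0   0   0   0   0   1  10 283 283 284]
[ 0.28374217 -0.31510164  0.10762273]
```

```bash
python3 -m handwheel '[0,0,-0.02,0.007,0,0,0, 0,0,-0.05,0.017,0,0,0, 0,0,-0.085,0.029,0,0,0, 0,0,-0.12,0.041,0,0,0, 0,0,-0.155,0.053,0,0,0, 0,0,-0.19,0.065,0,0,0, 0,0,-0.225,0.077,0,0,0, 0,0,-0.26,0.088,0,0,0, 0,0,-0.29,0.098,0,0,0, 0,0,-0.308,0.104,0,0,0, 0,0,-0.315,0.107,0,0,0, 0,0,-0.315,0.107,0,0,0]'; python3 -m handwheel '[0,0.01,0,0,0,0,0, 0,0.02,0,0,0,0,0, 0,0.02,0,0,0,0,0, 0,0.02,0,0,0,0,0]';  python3 - <<'E'
from h import *
import cv2
o=ctrl.get_obs();im,d=ctrl.get_image("wrist");print(o["q"].round(2),o["contact_force"])
cv2.imwrite("pics/w4.png",im);np.savez("pics/w4.npz",d=d,p=o["tool_pos"],r=o["tool_rot"])
R=Rn.from_rotvec(o["tool_rot"]).as_matrix();print(R.round(4))
print("under",o["tool_pos"]+R@np.array([.033,.0003,.0005]))
im,d=ctrl.get_image("scene");cv2.imwrite("pics/s4.png",cv2.resize(im[140:300,200:400],None,fx=4,fy=3.75*4/3.75,interpolation=cv2.INTER_CUBIC)[:600])
E
```

```text
t: 6.08
tool_pos: [0.5704, 0.0181, 0.2778]
tool_rot: [-1.932, 0.503, 1.943]
contact_force: [0.2, 0.2, -2.8]
opening: 0.021
t: 6.42
tool_pos: [0.5706, 0.0155, 0.259]
tool_rot: [-1.931, 0.507, 1.938]
contact_force: [0.2, -0.1, -2.8]
opening: 0.021
[-0.1  -0.09  1.71 -0.    1.53  1.98] [ 0.2441724  -0.09238152 -2.79960373]
[[-3.800e-03 -4.894e-01 -8.721e-01]
 [ 2.000e-04 -8.721e-01  4.894e-01]
 [-1.000e+00  1.700e-03  3.400e-03]]
under [0.56991936 0.0154415  0.22601296]
```

View pics/w4.png

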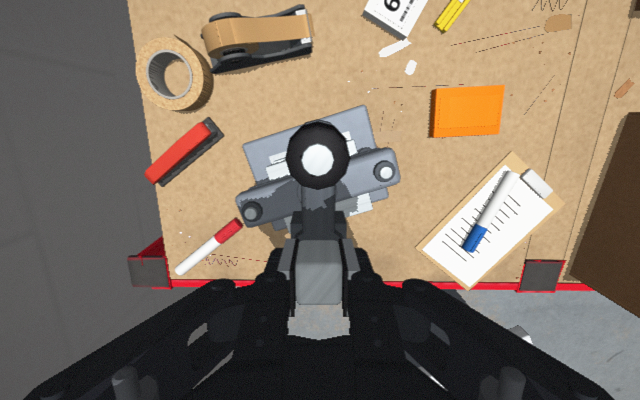

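View pics/s4.png

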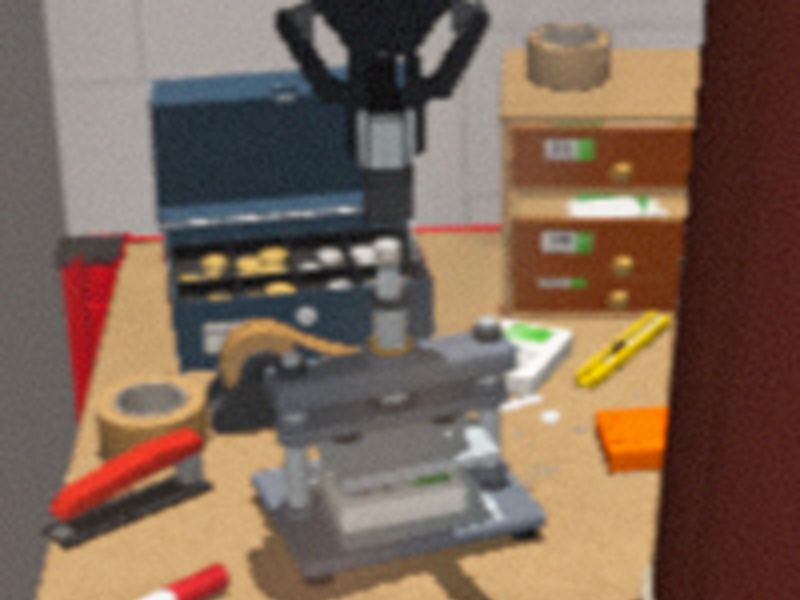

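The wrist view shows the crank over the press, with the nuts at (252,211) and (384,171). In the scene view the hub hangs above the square and a little to its left. The nuts give me a tool-relative cross-check of the spindle axis.

Run:
```python
import cv2
from h import *
z=np.load("pics/w4.npz");R=Rn.from_rotvec(z["r"]).as_matrix();W=wcloud(z["d"],z["p"],z["r"]);T=(W-z["p"])@R
a=cv2.imread("pics/w4.png")
def nut(u0,v0):
    m=np.zeros((400,640),bool);m[v0-20:v0+20,u0-20:u0+20]=1
    m&=(abs(W[...,2]-.135)<.006)
    c,r=cv2.minEnclosingCircle((W[m][:,:2]*1000).astype(np.float32));print(m.sum(),W[m].mean(0),c,r);return W[m].mean(0)
p=nut(252,211);q=nut(384,171);print((p+q)/2,np.linalg.norm(p-q))
z1=np.load("pics/w1.npz");W=wcloud(z1["d"],z1["p"],z1["r"])
p=nut(257,134);q=nut(354,206);print((p+q)/2,np.linalg.norm(p-q))
o=ctrl.get_obs();print(o["tool_pos"])
```

```text
331 [0.58772527 0.07999263 0.13382975] (587.279541015625, 81.08131408691406) 10.488235473632812
368 [ 0.56029798 -0.0513195   0.13383997] (559.4577026367188, -51.654788970947266) 10.440422058105469
[0.57401162 0.01433656 0.13383486] 0.13414592879181222
284 [0.5884099  0.08092303 0.13389646] (587.7284545898438, 81.29222869873047) 10.28232192993164
232 [ 0.56084761 -0.05060632  0.13378736] (560.0598754882812, -51.63036346435547) 10.273245811462402
[0.57462875 0.01515836 0.13384191] 0.1343862442770927
[0.57158019 0.01569314 0.26108747]
```

```bash
cat > rd.py <<'E'
from h import *
P=[];Q=[]
o=ctrl.get_obs()
for i in range(6):
    o=ctrl.get_obs();P.append(o["tool_pos"]);Q.append(o["contact_force"])
    if i==0:
        ctrl.get_image("top")
    o2=None
    if i in(1,3): ctrl.get_image("wrist")
R=Rn.from_rotvec(o["tool_rot"]).as_matrix()
print(np.array(P).round(4).tolist());print(np.array(Q[::2]).round(1).tolist());m=np.mean(P,0)
u=m+R@np.array([.033,.0003,.0005]);print("under",u.round(4),"t",o["t"],"yaw",np.degrees(np.arctan2(R[1,1],R[0,1])).round(2),"tilt",R[:2,0].round(4))
print("to spindle (tool)",(R.T@(np.array([.5734,.0148,u[2]])-u)).round(4))
E
python3 -m handwheel '[0,0,-0.001,-0.002,0,0,0, 0,0,-0.001,-0.002,0,0,0]'; python3 rd.py
```

```text
t: 6.68
tool_pos: [0.5745, 0.0161, 0.262]
tool_rot: [-1.936, 0.504, 1.934]
contact_force: [-0.7, 0.7, -4.3]
opening: 0.0211
[[0.5745, 0.0161, 0.262], [0.5743, 0.0162, 0.262], [0.5742, 0.0163, 0.2619], [0.5742, 0.0163, 0.2619], [0.5741, 0.0164, 0.2618], [0.5741, 0.0164, 0.2618]]
[[-0.7, 0.7, -4.3], [-0.2, 0.1, -3.1], [0.4, -0.4, -3.3]]
under [0.5737 0.0162 0.2289] t 6.8333 yaw -119.2 tilt [ 0.0007 -0.0001]
to spindle (tool) [-0.      0.0014 -0.0004]
```

```bash
python3 -m handwheel '[0,0.01,0.001,0,0,0,0, 0,0.02,0.001,0,0,0,0, 0,0.03,0.001,0,0,0,0, 0,0.034,0.001,0,0,0,0, 0,0.034,0.001,0,0,0,0, 0,0.034,0.001,0,0,0,0, 0,0.034,0.001,0,0,0,0, 0,0.034,0.001,0,0,0,0]'; python3 rd.py
python3 - <<'E'
from h import *
import cv2
im,d=ctrl.get_image("scene");cv2.imwrite("pics/s5.png",cv2.resize(im[165:245,250:350],None,fx=7,fy=7,interpolation=cv2.INTER_CUBIC))
E
```

```text
t: 7.5
tool_pos: [0.5738, 0.0155, 0.2281]
tool_rot: [-1.937, 0.504, 1.934]
contact_force: [-0.1, 0.4, -4.1]
opening: 0.0211
[[0.5738, 0.0155, 0.2281], [0.5738, 0.0155, 0.2281], [0.5738, 0.0156, 0.228], [0.5738, 0.0156, 0.228], [0.5737, 0.0155, 0.228], [0.5737, 0.0155, 0.228]]
[[-0.1, 0.4, -4.1], [-0.9, -0.0, -2.1], [0.2, -0.1, -2.7]]
under [0.5732 0.0155 0.195 ] t 7.65 yaw -119.2 tilt [ 0.0011 -0.0001]
to spindle (tool) [ 0.      0.0005 -0.0005]
```

View pics/s5.png

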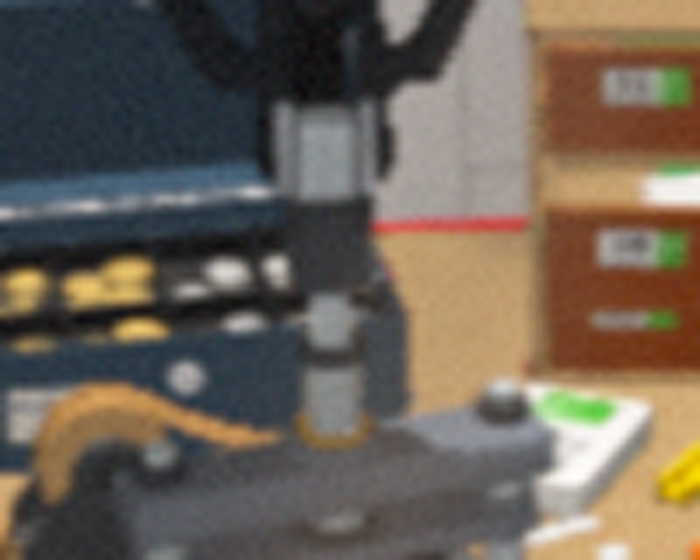

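```bash
python3 -m handwheel '[0,0.001,0.0005,0,0,0,0, 0,0.002,0.0005,0,0,0,0, 0,0.003,0.0005,0,0,0,0, 0,0.004,0.0005,0,0,0,0, 0,0.005,0.0005,0,0,0,0, 0,0.006,0.0005,0,0,0,0, 0,0.006,0.0005,0,0,0,0, 0,0.006,0.0005,0,0,0,0]'; python3 rd.py
```

```text
t: 8.37
tool_pos: [0.5731, 0.0151, 0.2212]
tool_rot: [-1.935, 0.504, 1.936]
contact_force: [-0.3, 0.3, -3.2]
opening: 0.021
[[0.5731, 0.0151, 0.2212], [0.5732, 0.0151, 0.2213], [0.5732, 0.0151, 0.2213], [0.5732, 0.0151, 0.2213], [0.5732, 0.0151, 0.2214], [0.5732, 0.0151, 0.2214]]
[[-0.3, 0.3, -3.2], [-0.5, -0.2, -3.2], [0.9, 0.2, -3.6]]
under [0.5726 0.0151 0.1883] t 8.5167 yaw -119.2 tilt [ 0.0001 -0.    ]
to spindle (tool) [ 0.     -0.0001 -0.0008]
```

```bash
python3 -m handwheel '[0,0.001,0,-0.0005,0,0,0, 0,0.002,0,-0.0005,0,0,0, 0,0.002,0,-0.0005,0,0,0]'; python3 -m handwheel '[0,0.001,0,0,0,0,0, 0,0.002,0,0,0,0,0, 0,0.002,0,0,0,0,0]';python3 rd.py
```

```text
t: 8.77
tool_pos: [0.5736, 0.0148, 0.219]
tool_rot: [-1.935, 0.504, 1.936]
contact_force: [-0.4, 0.6, -3.9]
opening: 0.0215
t: 9.02
tool_pos: [0.5736, 0.0148, 0.217]
tool_rot: [-1.935, 0.504, 1.936]
contact_force: [0.2, -0.3, -2.7]
opening: 0.0211
[[0.5736, 0.0148, 0.217], [0.5736, 0.0148, 0.2171], [0.5736, 0.0148, 0.2172], [0.5736, 0.0148, 0.2172], [0.5736, 0.0149, 0.2173], [0.5736, 0.0149, 0.2173]]
[[0.2, -0.3, -2.7], [0.0, 0.6, -3.1], [0.4, -1.1, -3.6]]
under [0.573  0.0148 0.1842] t 9.1667 yaw -119.2 tilt [-0.     -0.0001]
to spindle (tool) [-0.     -0.0002 -0.0003]
```

```bash
for i in 1; do python3 -m handwheel '[0,0.001,0,0,0,0,0, 0,0.002,0,0,0,0,0, 0,0.002,0,0,0,0,0]'; done; python3 -m handwheel '[0,0.001,0,0,0,0,0, 0,0.002,0,0,0,0,0, 0,0.002,0,0,0,0,0]'
```

```text
t: 9.42
tool_pos: [0.5736, 0.0149, 0.2151]
tool_rot: [-1.935, 0.504, 1.935]
contact_force: [-0.2, -0.7, -4.2]
opening: 0.0211
t: 9.67
tool_pos: [0.5736, 0.0149, 0.2131]
tool_rot: [-1.935, 0.504, 1.935]
contact_force: [0.8, -1.3, -3.3]
opening: 0.0212
```

```bash
python3 -m handwheel '[0,0.001,0,0,0,0,0, 0,0.002,0,0,0,0,0, 0,0.002,0,0,0,0,0]'; python3 rd.py
```

```text
t: 9.92
tool_pos: [0.5736, 0.0148, 0.2111]
tool_rot: [-1.935, 0.504, 1.935]
contact_force: [0.9, -0.2, -2.3]
opening: 0.021
[[0.5736, 0.0148, 0.2111], [0.5736, 0.0148, 0.2112], [0.5736, 0.0148, 0.2112], [0.5736, 0.0148, 0.2112], [0.5736, 0.0148, 0.2112], [0.5736, 0.0148, 0.2112]]
[[0.9, -0.2, -2.3], [-0.3, 0.0, -4.7], [-0.3, 0.4, -3.7]]
under [0.573  0.0148 0.1782] t 10.0667 yaw -119.21 tilt [-0.     -0.0001]
to spindle (tool) [-0.     -0.0002 -0.0003]
```

The hub is about 12 mm onto the square with no contact force. I'll continue down.

```bash
python3 -m handwheel '[0,0.001,0,0,0,0,0, 0,0.002,0,0,0,0,0, 0,0.003,0,0,0,0,0, 0,0.004,0,0,0,0,0, 0,0.005,0,0,0,0,0, 0,0.006,0,0,0,0,0, 0,0.006,0,0,0,0,0]'; python3 -m handwheel '[0,0.001,0,0,0,0,0, 0,0.002,0,0,0,0,0, 0,0.002,0,0,0,0,0]'; python3 rd.py
```

```text
t: 10.65
tool_pos: [0.5736, 0.0149, 0.205]
tool_rot: [-1.935, 0.504, 1.936]
contact_force: [1.1, -0.3, -3.9]
opening: 0.0207
t: 10.9
tool_pos: [0.5736, 0.0149, 0.2031]
tool_rot: [-1.935, 0.504, 1.935]
contact_force: [-0.3, -1.0, -3.9]
opening: 0.021
[[0.5736, 0.0149, 0.2031], [0.5736, 0.0148, 0.2031], [0.5736, 0.0149, 0.2031], [0.5736, 0.0149, 0.2031], [0.5736, 0.0148, 0.2032], [0.5736, 0.0148, 0.2032]]
[[-0.3, -1.0, -3.9], [2.2, -0.5, -3.3], [0.9, -0.6, -3.5]]
under [0.573  0.0148 0.1701] t 11.05 yaw -119.2 tilt [-0.0001 -0.0001]
to spindle (tool) [-0.     -0.0002 -0.0004]
```

```bash
python3 -m handwheel '[0,0.0005,0,0,0,0,0, 0,0.001,0,0,0,0,0, 0,0.001,0,0,0,0,0]'; python3 -m handwheel '[0,0.0005,0,0,0,0,0, 0,0.001,0,0,0,0,0, 0,0.001,0,0,0,0,0]'; python3 rd.py;python3 - <<'E'
from h import *
import cv2
im,d=ctrl.get_image("scene");cv2.imwrite("pics/s6.png",cv2.resize(im[165:245,250:350],None,fx=7,fy=7,interpolation=cv2.INTER_CUBIC))
E
```

```text
t: 11.3
tool_pos: [0.5736, 0.0149, 0.2023]
tool_rot: [-1.935, 0.504, 1.935]
contact_force: [0.8, -1.1, -3.0]
opening: 0.0213
t: 11.55
tool_pos: [0.5736, 0.0149, 0.2012]
tool_rot: [-1.935, 0.504, 1.935]
contact_force: [0.7, 0.3, -3.2]
opening: 0.0212
[[0.5736, 0.0149, 0.2012], [0.5736, 0.0149, 0.2012], [0.5736, 0.0149, 0.2012], [0.5736, 0.0149, 0.2012], [0.5736, 0.0149, 0.2012], [0.5736, 0.0149, 0.2012]]
[[0.7, 0.3, -3.2], [1.2, -0.3, -2.9], [0.0, -0.3, -3.7]]
under [0.573  0.0149 0.1682] t 11.7 yaw -119.2 tilt [0. 0.]
to spindle (tool) [ 0.     -0.0001 -0.0003]
```

View pics/s6.png

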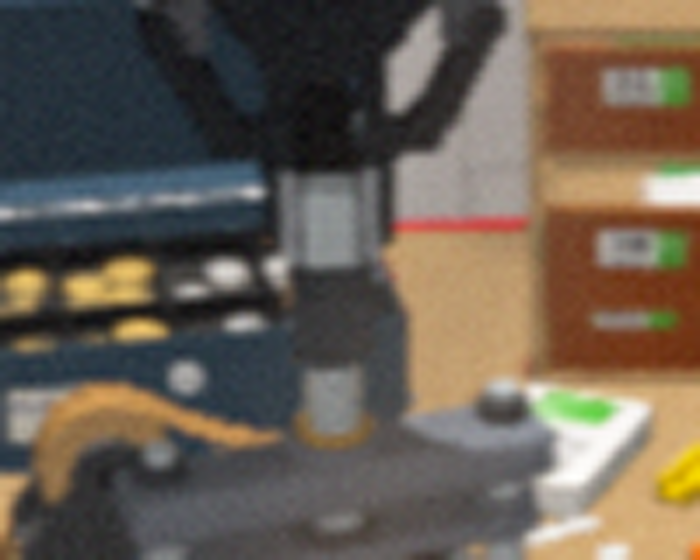

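The scene view shows the hub over the square and resting close above the shoulder at about (332,365). I'll feel for the shoulder.

```bash
python3 -m handwheel '[0,0.0005,0,0,0,0,0, 0,0.0005,0,0,0,0,0, 0,0.001,0,0,0,0,0,0,0.001,0,0,0,0,0]'; python3 -m handwheel '[0,0.0005,0,0,0,0,0, 0,0.0005,0,0,0,0,0]'
```

```text
t: 12.08
tool_pos: [0.5737, 0.0149, 0.2009]
tool_rot: [-1.936, 0.504, 1.935]
contact_force: [-0.5, 0.3, -0.8]
opening: 0.0209
t: 12.25
tool_pos: [0.5737, 0.0149, 0.2008]
tool_rot: [-1.936, 0.504, 1.935]
contact_force: [-2.0, -0.1, 3.4]
opening: 0.0209
```

The shoulder is felt: the load reversed to +3.4 N with TCP at z≈0.201, which matches underside 0.168. I'll release and retreat up.

```bash
python3 -m handwheel '[0.7,0,0,0,0,0,0, 0.7,0,0,0,0,0,0, 0.7,0,0,0,0,0,0, 0.7,0,0,0,0,0,0, 0.7,0,0,0,0,0,0, 0.7,-0.02,0,0,0,0,0, 0.7,-0.05,0,0,0,0,0, 0.7,-0.08,0,0,0,0,0, 0.7,-0.1,0,0,0,0,0, 0.7,-0.1,0,0,0,0,0, 0.7,-0.1,0,0,0,0,0]'
python3 - <<'E'
from h import *
import cv2
o=ctrl.get_obs();im,d=ctrl.get_image("wrist");print(o["q"].round(2),o["contact_force"],o["tool_pos"])
cv2.imwrite("pics/w7.png",im);np.savez("pics/w7.npz",d=d,p=o["tool_pos"],r=o["tool_rot"])
E
```

```text
t: 13.17
tool_pos: [0.5744, 0.0148, 0.3015]
tool_rot: [-1.939, 0.504, 1.932]
contact_force: [-0.4, -0.2, -0.3]
opening: 0.06
[-0.1  -0.1   1.65  0.    1.59  1.98] [-0.41177038 -0.16285166 -0.32787654] [0.57436914 0.01481699 0.30148988]
```

View pics/w7.png

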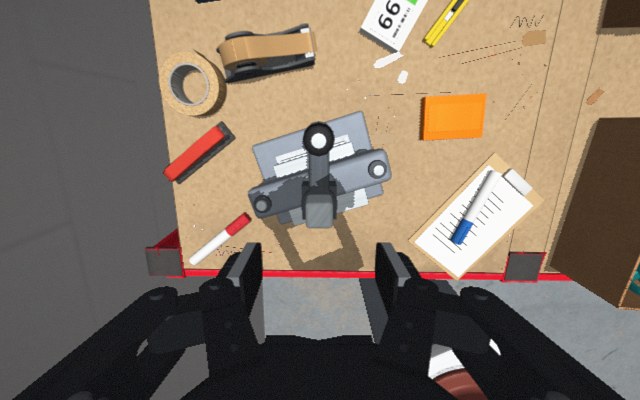

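The crank stands on the spindle, with the cap at (319,208) and the grip at (318,140). I'll measure it.

Run:
```python
import cv2
from h import *
z=np.load("pics/w7.npz");R=Rn.from_rotvec(z["r"]).as_matrix();W=wcloud(z["d"],z["p"],z["r"]);T=(W-z["p"])@R
v,u=np.mgrid[:400,:640]
g=(abs(u-319)<8)&(abs(v-210)<8);print("cap",W[g].mean(0),T[g].mean(0))
g=(np.hypot(u-318,v-140)<5);print("pin",W[g].mean(0),T[g].mean(0))
m=(W[...,2]>.25)&(np.hypot(u-318,v-140)<25)&(W[...,2]<.26);c,r=cv2.minEnclosingCircle((W[m][:,:2]*1000).astype(np.float32));print(c,r,m.sum())
g=(abs(u-318)<4)&(abs(v-172)<5);print("arm",W[g].mean(0))
m=(abs(W[...,2]-.231)<.004)&(np.hypot(u-318,v-210)<25);print("caprect",cv2.minAreaRect((W[m][:,:2]*1000).astype(np.float32)))
c=np.array([c[0]/1e3,c[1]/1e3,.215]);o=ctrl.get_obs();print(R.T@(c-o["tool_pos"]),o["tool_pos"],R.round(4))
```

```text
cap [0.576998   0.01224708 0.23274736] [ 0.06875184  0.00105656 -0.00333453]
pin [ 0.62529981 -0.01386452  0.25954555] [ 0.04212582  0.00024642 -0.05832018]
(625.06787109375, -13.900311470031738) 10.542609214782715 787
arm [0.59857347 0.00118239 0.20096652]
caprect ((572.8091430664062, 15.023653030395508), (21.460098266601562, 21.715778350830078), 61.455238342285156)
[ 0.08462274  0.00010019 -0.0587302 ] [0.57356355 0.01486642 0.29943952] [[ 3.400e-03 -4.879e-01 -8.729e-01]
 [-3.000e-04 -8.729e-01  4.879e-01]
 [-1.000e+00 -1.400e-03 -3.100e-03]]
```

```bash
python3 -m handwheel '[0.7,0,0,-0.03,0,0,0, 0.7,0,0,-0.059,0,0,0, 0.7,0,0,-0.059,0,0,0, 0.7,0.03,0,-0.059,0,0,0, 0.7,0.06,0,-0.059,0,0,0, 0.7,0.08,0,-0.059,0,0,0, 0.7,0.085,0,-0.059,0,0,0, 0.7,0.085,0,-0.059,0,0,0, 0.7,0.085,0,-0.059,0,0,0]' 40; python3 rd.py|head -1; python3 -m handwheel '[0.1,0,0,0,0,0,0, 0.1,0,0,0,0,0,0, 0.1,0,0,0,0,0,0, 0.1,0,0,0,0,0,0, 0.1,0,0,0,0,0,0, 0.1,0,0,0,0,0,0]' 40; python3 rd.py | head -2
```

```text
t: 13.97
tool_pos: [0.6249, -0.0138, 0.2148]
tool_rot: [-1.935, 0.504, 1.936]
contact_force: [0.7, -0.1, 0.8]
opening: 0.0601
[[0.6249, -0.0138, 0.2148], [0.6256, -0.0139, 0.2162], [0.626, -0.0139, 0.2169], [0.626, -0.0139, 0.2169], [0.6261, -0.0139, 0.2172], [0.6261, -0.0139, 0.2172]]
t: 14.62
tool_pos: [0.6256, -0.0141, 0.2156]
tool_rot: [-1.937, 0.504, 1.934]
contact_force: [1.4, -0.0, 3.1]
opening: 0.0209
[[0.6256, -0.0141, 0.2156], [0.6256, -0.0141, 0.2156], [0.6256, -0.014, 0.2156], [0.6256, -0.014, 0.2156], [0.6256, -0.014, 0.2156], [0.6256, -0.014, 0.2156]]
[[1.4, -0.0, 3.1], [1.7, -0.7, 2.4], [1.4, -1.2, 4.3]]
```

Gripped. Winding the first half turn clockwise (tool +y first).

```bash
python3 -m handwheel '[0.1,0.0003,0.0155,0.002,0,0,0, 0.1,0.0007,0.03,0.008,0,0,0, 0.1,0.001,0.0424,0.0176,0,0,0, 0.1,0.0013,0.052,0.03,0,0,0, 0.1,0.0017,0.058,0.0445,0,0,0, 0.1,0.002,0.06,0.06,0,0,0]' 40; python3 -m handwheel '[0.1,0.0003,-0.002,0.0155,0,0,0, 0.1,0.0007,-0.008,0.03,0,0,0, 0.1,0.001,-0.0176,0.0424,0,0,0, 0.1,0.0013,-0.03,0.052,0,0,0, 0.1,0.0017,-0.0445,0.058,0,0,0, 0.1,0.002,-0.06,0.06,0,0,0]'; python3 rd.py|head -2
```

```text
t: 15.27
tool_pos: [0.5443, -0.0375, 0.2139]
tool_rot: [-1.939, 0.503, 1.929]
contact_force: [6.2, 1.9, 0.1]
opening: 0.0208
t: 15.77
tool_pos: [0.5204, 0.0439, 0.2117]
tool_rot: [-1.939, 0.508, 1.934]
contact_force: [2.1, -5.5, 1.0]
opening: 0.0209
[[0.5204, 0.0439, 0.2117], [0.5215, 0.0457, 0.2115], [0.5211, 0.0451, 0.2115], [0.5211, 0.0451, 0.2115], [0.5209, 0.0448, 0.2115], [0.5209, 0.0448, 0.2115]]
[[2.1, -5.5, 1.0], [1.5, -0.5, 4.5], [2.6, -0.9, 4.0]]
```

The winding works at about 6 N. I'll continue to the full turn, then more.

```bash
python3 -m handwheel '[0.1,0.0003,-0.0155,-0.002,0,0,0, 0.1,0.0007,-0.03,-0.008,0,0,0, 0.1,0.001,-0.0424,-0.0176,0,0,0, 0.1,0.0013,-0.052,-0.03,0,0,0, 0.1,0.0017,-0.058,-0.0445,0,0,0, 0.1,0.002,-0.06,-0.06,0,0,0, 0.1,0.0023,-0.058,-0.0755,0,0,0, 0.1,0.0027,-0.052,-0.09,0,0,0, 0.1,0.003,-0.0424,-0.1024,0,0,0, 0.1,0.0033,-0.03,-0.112,0,0,0, 0.1,0.0037,-0.0155,-0.118,0,0,0, 0.1,0.004,0,-0.12,0,0,0]'; python3 -m handwheel '[0.1,0.0003,0.0155,0.002,0,0,0, 0.1,0.0007,0.03,0.008,0,0,0, 0.1,0.001,0.0424,0.0176,0,0,0, 0.1,0.0013,0.052,0.03,0,0,0, 0.1,0.0017,0.058,0.0445,0,0,0, 0.1,0.002,0.06,0.06,0,0,0, 0.1,0.0023,0.058,0.0755,0,0,0, 0.1,0.0027,0.052,0.09,0,0,0, 0.1,0.003,0.0424,0.1024,0,0,0, 0.1,0.0033,0.03,0.112,0,0,0, 0.1,0.0037,0.0155,0.118,0,0,0, 0.1,0.004,0,0.12,0,0,0]';  python3 rd.py|head -2
```

```text
t: 16.92
tool_pos: [0.6265, -0.0142, 0.2078]
tool_rot: [-1.936, 0.5, 1.931]
contact_force: [2.9, 3.3, 2.9]
opening: 0.021
t: 17.92
tool_pos: [0.5199, 0.0434, 0.2035]
tool_rot: [-1.938, 0.508, 1.934]
contact_force: [2.4, -6.0, 2.7]
opening: 0.0209
[[0.5199, 0.0434, 0.2035], [0.521, 0.0452, 0.2034], [0.5207, 0.0446, 0.2033], [0.5207, 0.0446, 0.2033], [0.5206, 0.0443, 0.2034], [0.5206, 0.0443, 0.2034]]
[[2.4, -6.0, 2.7], [2.3, -2.0, 5.2], [1.1, -1.3, 5.7]]
```

Run:
```python
from h import *
import cv2
im,d=ctrl.get_image("scene");cv2.imwrite("pics/s8.png",cv2.resize(im[165:285,240:360],None,fx=5,fy=5,interpolation=cv2.INTER_CUBIC))
```

```text
(no output)
```

View pics/s8.png

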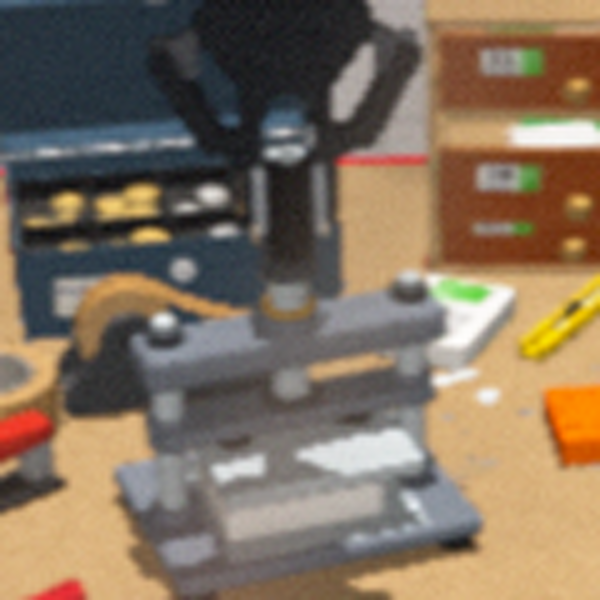

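The scene view shows the bridge clearly lowered (its top at about row 410, with a gap under the crosshead), and the platen still above the pad. One more turn takes it to 2.5.

```bash
python3 -m handwheel '[0.1,0.0003,-0.0155,-0.002,0,0,0, 0.1,0.0007,-0.03,-0.008,0,0,0, 0.1,0.001,-0.0424,-0.0176,0,0,0, 0.1,0.0013,-0.052,-0.03,0,0,0, 0.1,0.0017,-0.058,-0.0445,0,0,0, 0.1,0.002,-0.06,-0.06,0,0,0, 0.1,0.0023,-0.058,-0.0755,0,0,0, 0.1,0.0027,-0.052,-0.09,0,0,0, 0.1,0.003,-0.0424,-0.1024,0,0,0, 0.1,0.0033,-0.03,-0.112,0,0,0, 0.1,0.0037,-0.0155,-0.118,0,0,0, 0.1,0.004,0,-0.12,0,0,0]'; python3 -m handwheel '[0.1,0.0003,0.0155,0.002,0,0,0, 0.1,0.0007,0.03,0.008,0,0,0, 0.1,0.001,0.0424,0.0176,0,0,0, 0.1,0.0013,0.052,0.03,0,0,0, 0.1,0.0017,0.058,0.0445,0,0,0, 0.1,0.002,0.06,0.06,0,0,0]'; python3 rd.py|head -2;  python3 -m handwheel '[0.1,0.0003,-0.002,0.0155,0,0,0, 0.1,0.0007,-0.008,0.03,0,0,0, 0.1,0.001,-0.0176,0.0424,0,0,0, 0.1,0.0013,-0.03,0.052,0,0,0, 0.1,0.0017,-0.0445,0.058,0,0,0, 0.1,0.002,-0.06,0.06,0,0,0]'; python3 rd.py|head -2
```

```text
t: 19.12
tool_pos: [0.6263, -0.0145, 0.1998]
tool_rot: [-1.936, 0.5, 1.931]
contact_force: [3.0, 3.4, 4.7]
opening: 0.0209
t: 19.62
tool_pos: [0.5436, -0.0374, 0.1974]
tool_rot: [-1.935, 0.502, 1.93]
contact_force: [5.9, 4.7, 1.4]
opening: 0.0206
[[0.5436, -0.0374, 0.1974], [0.5417, -0.0361, 0.1972], [0.5425, -0.0366, 0.1974], [0.5425, -0.0366, 0.1974], [0.5429, -0.0368, 0.1973], [0.5429, -0.0368, 0.1973]]
[[5.9, 4.7, 1.4], [1.8, 2.4, 5.1], [0.3, 2.0, 5.7]]
t: 20.27
tool_pos: [0.52, 0.0434, 0.1954]
tool_rot: [-1.936, 0.509, 1.937]
contact_force: [0.6, -5.1, 5.7]
opening: 0.0207
[[0.52, 0.0434, 0.1954], [0.5211, 0.0452, 0.1953], [0.5208, 0.0446, 0.1953], [0.5208, 0.0446, 0.1953], [0.5207, 0.0444, 0.1954], [0.5207, 0.0444, 0.1954]]
[[0.6, -5.1, 5.7], [-0.8, 0.4, 6.7], [-0.5, 1.0, 6.8]]
```

2.5 turns done (20 mm), with about 2.5–3 mm of gap left by measurement. From here I go in 90° steps, watching the force.

```bash
python3 -m handwheel '[0.1,0.0003,-0.0155,-0.002,0,0,0, 0.1,0.0007,-0.03,-0.008,0,0,0, 0.1,0.001,-0.0424,-0.0176,0,0,0]'; python3 -m handwheel '[0.1,0.0003,-0.0096,-0.0124,0,0,0, 0.1,0.0007,-0.0156,-0.0269,0,0,0, 0.1,0.001,-0.0176,-0.0424,0,0,0]'; python3 -m handwheel '[0.1,0.0003,0.002,-0.0155,0,0,0, 0.1,0.0007,0.008,-0.03,0,0,0, 0.1,0.001,0.0176,-0.0424,0,0,0]';python3 -m handwheel '[0.1,0.0003,0.0124,-0.0096,0,0,0, 0.1,0.0007,0.0269,-0.0156,0,0,0, 0.1,0.001,0.0424,-0.0176,0,0,0]'; python3 rd.py|head -2
python3 - <<'E'
from h import *
import cv2
im,d=ctrl.get_image("scene");cv2.imwrite("pics/s9.png",cv2.resize(im[165:285,240:360],None,fx=5,fy=5,interpolation=cv2.INTER_CUBIC))
E
```

```text
t: 20.67
tool_pos: [0.5557, 0.073, 0.1945]
tool_rot: [-1.932, 0.506, 1.94]
contact_force: [-3.1, -0.5, 7.9]
opening: 0.0208
t: 20.92
tool_pos: [0.6022, 0.0686, 0.1935]
tool_rot: [-1.932, 0.502, 1.939]
contact_force: [-3.5, 3.6, 8.7]
opening: 0.0208
t: 21.17
tool_pos: [0.6318, 0.0324, 0.1927]
tool_rot: [-1.934, 0.5, 1.935]
contact_force: [-0.6, 4.9, 5.9]
opening: 0.021
t: 21.42
tool_pos: [0.6268, -0.0141, 0.1917]
tool_rot: [-1.936, 0.5, 1.932]
contact_force: [2.8, 4.5, 4.7]
opening: 0.0211
[[0.6268, -0.0141, 0.1917], [0.6255, -0.0165, 0.1914], [0.6257, -0.0159, 0.1915], [0.6257, -0.0159, 0.1915], [0.6258, -0.0156, 0.1916], [0.6258, -0.0156, 0.1916]]
[[2.8, 4.5, 4.7], [1.5, 0.6, 7.1], [3.1, -0.7, 5.8]]
```

View pics/s9.png

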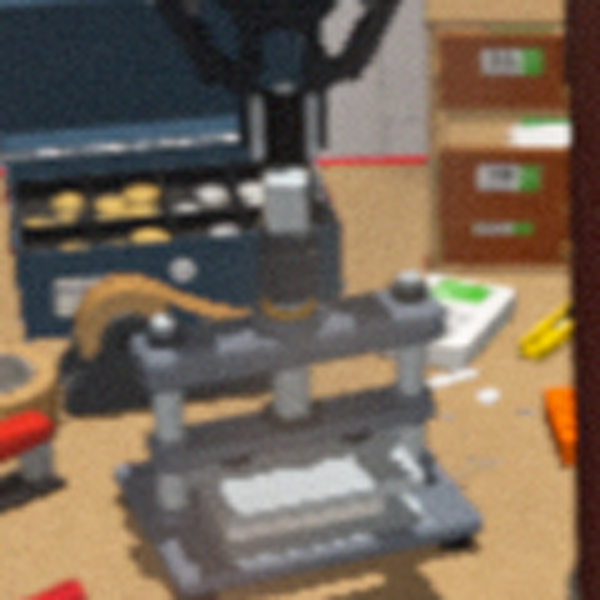

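3.0 turns done, and in the picture the platen appears to lie on the pad. I'll wind 90° more while reading forces, then measure the bridge and platen heights.

```bash
python3 -m handwheel '[0.1,0.0003,0.0155,0.002,0,0,0, 0.1,0.0007,0.03,0.008,0,0,0, 0.1,0.001,0.0424,0.0176,0,0,0]'; python3 -m handwheel '[0.1,0.0003,0.0096,0.0124,0,0,0, 0.1,0.0007,0.0156,0.0269,0,0,0, 0.1,0.001,0.0176,0.0424,0,0,0]'; python3 rd.py|head -2
python3 - <<'E'
from h import *
import cv2
im,d=ctrl.get_image("scene");cv2.imwrite("pics/s10.png",cv2.resize(im[165:285,240:360],None,fx=5,fy=5,interpolation=cv2.INTER_CUBIC))
np.save("pics/s10.npy",d)
P=cloud("scene",d)
c=np.array([.5734,.0148]);a=np.radians(-12.1)
ex=np.array([np.cos(a),np.sin(a)]);ey=np.array([-np.sin(a),np.cos(a)])
X=(P[...,:2]-c)@ex;Y=(P[...,:2]-c)@ey;Z=P[...,2]
m=(abs(X)<.1)&(abs(Y)<.09)&(Z>0)&(Z<.2)
def hist(n,mm):
    h,e=np.histogram(Z[mm],bins=np.arange(.02,.14,.002));print(n,[(round(float(e[i]),3),int(h[i])) for i in range(len(h)) if h[i]>0])
hist("bridge region",m&(abs(X)<.019)&(abs(Y)<.06)&(abs(Y)>.02))
hist("platen front strip",m&(X>-.043)&(X<-.022)&(abs(Y)<.05))
E
```

```text
t: 21.87
tool_pos: [0.5907, -0.0429, 0.1907]
tool_rot: [-1.937, 0.501, 1.93]
contact_force: [5.6, 4.8, 4.7]
opening: 0.0213
t: 22.12
tool_pos: [0.5452, -0.0381, 0.1899]
tool_rot: [-1.94, 0.504, 1.928]
contact_force: [8.5, 1.4, 1.9]
opening: 0.0208
[[0.5452, -0.0381, 0.1899], [0.5433, -0.037, 0.1897], [0.5439, -0.0373, 0.1897], [0.5439, -0.0373, 0.1897], [0.5441, -0.0374, 0.1896], [0.5441, -0.0374, 0.1896]]
[[8.5, 1.4, 1.9], [4.2, 0.4, 5.3], [3.4, 0.5, 5.8]]
bridge region [(0.02, 13), (0.022, 5), (0.024, 3), (0.026, 1), (0.028, 5), (0.04, 3), (0.044, 5), (0.046, 24), (0.048, 31), (0.05, 7), (0.052, 2), (0.054, 11), (0.056, 16), (0.058, 9), (0.06, 41), (0.062, 73), (0.064, 76), (0.066, 12), (0.068, 2), (0.084, 1), (0.088, 1), (0.092, 1), (0.094, 1), (0.102, 1), (0.104, 12), (0.106, 9), (0.108, 15), (0.11, 15), (0.112, 14), (0.114, 16), (0.116, 12), (0.118, 11), (0.12, 19), (0.122, 51), (0.124, 94), (0.126, 27), (0.128, 3), (0.13, 1), (0.132, 2), (0.136, 1)]
platen front strip [(0.02, 41), (0.022, 13), (0.024, 26), (0.026, 17), (0.028, 8), (0.044, 1), (0.046, 38), (0.048, 84), (0.05, 25), (0.062, 1), (0.064, 1), (0.11, 1), (0.112, 1), (0.114, 1), (0.118, 2), (0.12, 2), (0.122, 1), (0.124, 1)]
```

View pics/s10.png

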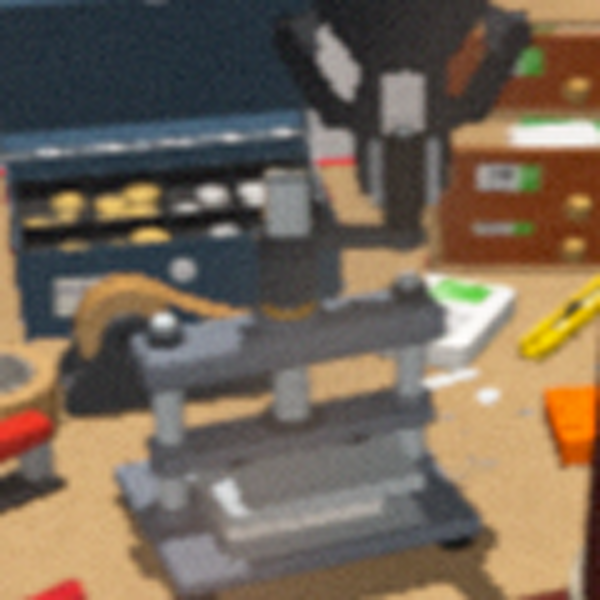

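The platen top is at 0.048, which means on the pad. The bridge top is at about 0.0635 against 0.066 at bite, so about 2.5–3 mm of compression, and the crank force has risen to 8.6 N. Another 45° brings it to about half a turn past the bite; then I release.

```bash
python3 -m handwheel '[0.1,0.0003,-0.002,0.0155,0,0,0, 0.1,0.0007,-0.008,0.03,0,0,0, 0.1,0.001,-0.0176,0.0424,0,0,0]'; python3 -m handwheel '[0.1,0,0,0,0,0,0,0.1,0,0,0,0,0,0, 0.1,0,0,0,0,0,0]'
python3 - <<'E'
from h import *
o=ctrl.get_obs();print(o["tool_pos"])
im,d=ctrl.get_image("scene");P=cloud("scene",d)
c=np.array([.5734,.0148]);a=np.radians(-12.1)
ex=np.array([np.cos(a),np.sin(a)]);ey=np.array([-np.sin(a),np.cos(a)])
X=(P[...,:2]-c)@ex;Y=(P[...,:2]-c)@ey;Z=P[...,2]
for f,Z in (("now",Z),("prev",cloud("scene",np.load("pics/s10.npy"))[...,2])):
    m=(abs(X)<.014)&(abs(Y)<.06)&(abs(Y)>.02)&(Z>.056)&(Z<.07);print(f,m.sum(),np.median(Z[m]))
E
```

```text
t: 22.57
tool_pos: [0.5163, -0.0038, 0.1889]
tool_rot: [-1.94, 0.511, 1.932]
contact_force: [6.3, -6.4, 4.2]
opening: 0.0213
t: 22.82
tool_pos: [0.516, -0.0024, 0.1887]
tool_rot: [-1.937, 0.507, 1.935]
contact_force: [1.6, -2.5, 7.4]
opening: 0.0209
[ 0.51595831 -0.00238764  0.18867024]
now 148 0.06288670370557264
prev 149 0.06380112699256742
```

The crank force is now about 9 N, roughly 4 N over the free winding. I'll release and lift clear.

```bash
python3 -m handwheel '[0.6,0,0,0,0,0,0, 0.6,0,0,0,0,0,0, 0.6,0,0,0,0,0,0, 0.6,0,0,0,0,0,0, 0.6,0,0,0,0,0,0, 0.6,-0.02,0,0,0,0,0, 0.6,-0.05,0,0,0,0,0, 0.6,-0.09,0,0,0,0,0, 0.6,-0.12,0,0,0,0,0, 0.6,-0.12,0,0,0,0,0, 0.6,-0.12,0,0,0,0,0, 0.6,-0.12,0,0,0,0,0]'
python3 - <<'E'
from h import *
import cv2
o=ctrl.get_obs();im,d=ctrl.get_image("wrist");cv2.imwrite("pics/w11.png",im);W=wcloud(d,o["tool_pos"],o["tool_rot"]);np.save("pics/w11W.npy",W)
im,d=ctrl.get_image("scene");cv2.imwrite("pics/s11.png",cv2.resize(im[165:285,240:360],None,fx=5,fy=5,interpolation=cv2.INTER_CUBIC))
P=cloud("scene",d)
c=np.array([.5734,.0148]);a=np.radians(-12.1)
ex=np.array([np.cos(a),np.sin(a)]);ey=np.array([-np.sin(a),np.cos(a)])
X=(P[...,:2]-c)@ex;Y=(P[...,:2]-c)@ey;Z=P[...,2]
m=(abs(X)<.014)&(abs(Y)<.06)&(abs(Y)>.02)&(Z>.056)&(Z<.07);print("bridge",m.sum(),np.median(Z[m]))
m=(np.hypot(W[...,0]-.573,W[...,1]-.015)<.013)&(W[...,2]>.19);print("cap top",np.percentile(W[m][:,2],[10,50,90]),W[m].mean(0))
m=(W[...,2]>.195)&(W[...,2]<.215)&(np.hypot(W[...,0]-.573,W[...,1]-.015)<.014);print(cv2.minAreaRect((W[m][:,:2]*1000).astype(np.float32)))
g=(np.hypot(W[...,0]-.516,W[...,1]+.002)<.02)&(W[...,2]>.2)&(W[...,2]<.25);print("grip",W[g].mean(0) if g.any() else None, np.percentile(W[g][:,2],90) if g.any() else 0)
print(o["contact_force"])
E
```

```text
t: 23.87
tool_pos: [0.5147, -0.0009, 0.307]
tool_rot: [-1.934, 0.504, 1.937]
contact_force: [-0.5, -0.7, -0.6]
opening: 0.0513
bridge 165 0.06278544736389317
cap top [0.20257231 0.20432959 0.20531689] [0.57321295 0.01392434 0.20388952]
((572.9979858398438, 14.621002197265625), (21.939115524291992, 22.015567779541016), 22.06903648376465)
grip [ 0.52016641 -0.00912522  0.22358703] 0.23023673368686004
[-0.52109314 -0.73023594 -0.62774213]
```

View pics/w11.png

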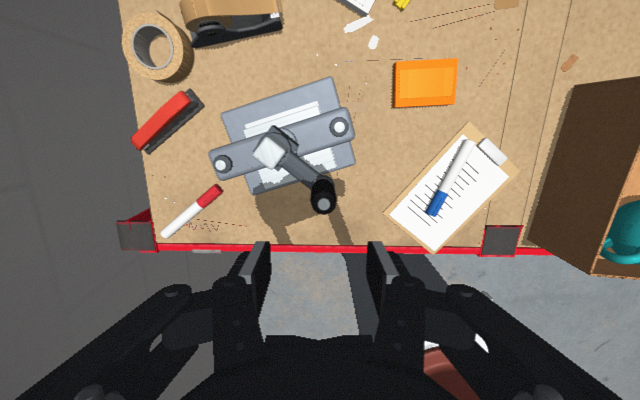

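View pics/s11.png

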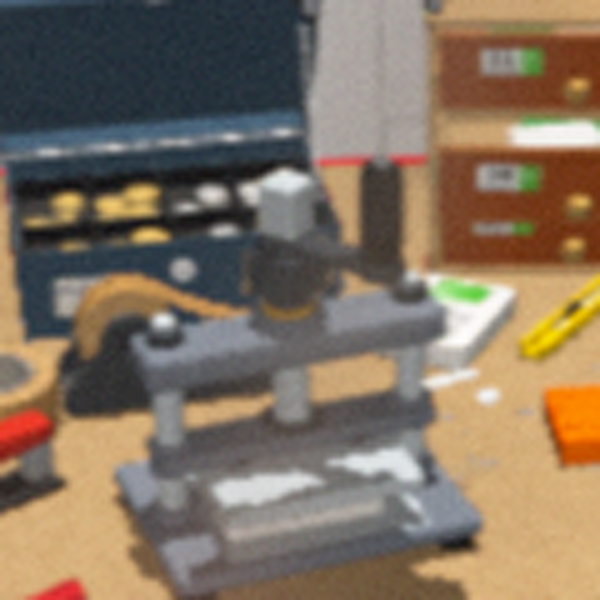

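The crank is upright and home: its cap top is at 0.2043, so the underside is at 0.1413 against a shoulder at about 0.141. The platen is on the pad with about 3.2–3.7 mm of buffer compression, roughly 160–185 N. The bystanders have not moved and the gripper is clear, so I'll hand in.

```bash
python3 -c "
from station import ctrl
print(ctrl.finish_job(), ctrl.get_obs()['t'])"
```

```text
the job is handed in; nothing more can be done
the job is handed in; nothing more can be done
```

I fitted the crank on the spindle, wound it about 3.4 turns clockwise until the platen was pressing on the pad, and let go. I handed the job in at about 24 s; it reports no verdict.

- **Fitting:** The socket slid over the square with almost no side load. I felt the shoulder at a few newtons, far below the 50 N limit.
- **Winding:** The crank force rose from about 5–6 N to about 9 N over the last half turn.
- **Crank after release:** It is upright and fully home. Its underside is at about 0.141 m, level with the shoulder to within a millimetre.
- **Pressure on the pad:** The buffers are compressed by an estimated 3.2 mm (scene depth) to 3.7 mm (cap height). That is roughly 160–185 N, a little under the nominal 220 N but within 80–340 N.
- **Bystanders and gripper:** The stapler and marker look undisturbed in the last pictures, as does the part of the finished pad in view, but I did not measure them. The gripper was clear and touching nothing.
- **One disagreement:** The crank's yaw read about 6° behind the commanded angle. I put this down to play in the socket and in the gripper's hold on the grip.

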